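# Set two stop pins and hold a bracket in the fixture corner

## Task

Drop the two steel stop pins from the little wooden rack end-down, all the way, into the two holes of the plywood fixture, where they form a second fence square to the steel rail. Then press the aluminium bracket, flat on the middle of the fixture, into the corner they make, a long edge of its base against the rail and a short edge against the pins, and finish while still holding it pressed firmly against both. Leave the other things on the bench where they are.

Things in the scene. Friction and masses are not known exactly. Their poses are not given: they have to be found in the camera images.
- jig: Fixture: plywood base 240 x 220 x 36 mm (x, y, z), waxed, fixed to the bench at a varying place and yaw. Origin at the centre of its underside. A steel rail stands along its +x edge; two pin holes lie in a row near its +y edge.
- rail: First fence: smooth steel rail on top of the fixture, fixed, 20 mm thick (x), 220 mm long (y), 20 mm high; axes as the fixture's. Origin at the centre of its underside, at (100, 0, 36) mm in the fixture's frame. The inner face, which looks to the fixture's -x, is 90 mm from the fixture's centre.
- jig_hole0 (a point): Centre of the mouth of the pin hole nearer to the rail, level with the fixture's top, at (70, 70, 36) mm in the fixture's frame; axes as the fixture's. Round blind hole 20 mm wide, 28 mm deep, with a 3 mm chamfer.
- jig_hole1 (a point): The same for the second hole, at (34, 70, 36) mm in the fixture's frame. The row of the two holes is square to the rail. Any pin may go into either hole.
- seat (a point): Point on the fixture's top where the bracket's origin is when the bracket touches rail and pins: (54, 11, 36) mm in the fixture's frame; axes as the fixture's.
- rack: Small wooden block 44 x 90 x 30 mm (x, y, z), fixed to the bench at a varying place and yaw, with two holes 44 mm apart along its y, in which the pins stand. Origin at the centre of its underside.
- pin0: Loose steel stop pin, round, 18 mm in diameter, 75 mm long, about 140 g, its foot tapering to 10 mm over the last 9 mm. Origin at the centre of its foot, z along the pin. Starts upright in the rack, foot 8 mm above the bench, top at 83 mm; the upper 53 mm stick out of the rack. Seated in the fixture, 47 mm stick out above the fixture's top.
- pin1: The other stop pin, the same as pin0. Pins, bracket, rail and fixture slide on each other with a friction of about 0.3.
- bracket: Loose aluminium bracket, about 430 g: flat base 72 x 100 x 16 mm (x, y, z), with an upright lug across its middle, 14 mm thick (x), 56 mm wide (y), half-round on top; 74 mm high in all. Origin at the centre of its underside. Pinch the lug along the bracket's x. Same shape turned half round. Starts upright on the bench; it and the rack may have swapped places.
- screwdriver: Screwdriver lying on the bench on the far right of the work, to be left alone.
- can: Black drink can, 66 mm in diameter, 120 mm high, standing on the bench on the far right of the work, to be left alone. Origin at the centre of its underside.
- tape: Roll of paper tape lying flat, 100 mm across, 24 mm high, left of the fixture, to be left alone. Origin at the centre of its underside.
- offcut: Plywood offcut 90 x 140 x 12 mm lying flat beyond the fixture, to be left alone. Origin at the centre of its underside.
Things that resemble listed ones, but are neither listed nor needed, are in the scene too. Leave any turquoise look-alike of the pin1 alone.

How it is judged:
On the way, in this order (a step that is already met when the one before it is completed fails the run):
1. both stop pins stand fully down in the fixture's two holes (((horizontal distance between pin0 and jig_hole0 below 0.005 m and z of pin0 in the frame of jig_hole0 below -0.023 m and angle between pin0's own z axis and vertical below 0.12 rad) or (horizontal distance between pin0 and jig_hole1 below 0.005 m and z of pin0 in the frame of jig_hole1 below -0.023 m and angle between pin0's own z axis and vertical below 0.12 rad)) and ((horizontal distance between pin1 and jig_hole0 below 0.005 m and z of pin1 in the frame of jig_hole0 below -0.023 m and angle between pin1's own z axis and vertical below 0.12 rad) or (horizontal distance between pin1 and jig_hole1 below 0.005 m and z of pin1 in the frame of jig_hole1 below -0.023 m and angle between pin1's own z axis and vertical below 0.12 rad))), for 0.2 s.
2. the bracket is pressed against the rail and the pins at once (contact force between bracket and rail above 2 N and (contact force between bracket and pin0 above 2 N or contact force between bracket and pin1 above 2 N) and x of bracket in the frame of seat between -0.004 and 0.004 m and y of bracket in the frame of seat between -0.004 and 0.004 m and z of bracket in the frame of seat between -0.003 and 0.003 m and angle between the y axis of bracket and the y axis of jig, either way round below 0.05 rad and angle between bracket's own z axis and vertical below 0.05 rad), for 0.2 s.
At the end, for the whole second after the job is handed in: Both pins in the holes (5 mm of axis, 23 mm deep, within 7 degrees of upright). Bracket flat, origin within 4 mm of the seat point (3 mm in height), long edge within 3 degrees of the rail, pressing over 2 N on the rail and on a pin, fingers bearing on it over 2 N, through the last second (all of step 1 and all of step 2 and contact force between bracket and the fingers above 2 N); the arm keeps its last pose, push and grip.
It fails at once if the screwdriver was moved by more than 30 mm (distance of screwdriver from where it was at the start of the episode above 0.03 m).
It fails at once if the can was moved by more than 30 mm (distance of can from where it was at the start of the episode above 0.03 m).
It fails at once if the tape was moved by more than 30 mm (distance of tape from where it was at the start of the episode above 0.03 m).
It fails at once if the offcut was moved by more than 30 mm (distance of offcut from where it was at the start of the episode above 0.03 m).
It also fails if it takes over 72 s, if anything falls off the work surface, if the arm or the gripper's body presses on something with over 40 N, if the wrist force passes 120 N, or if a joint passes its speed limit or range.

## Robot

A 7-joint arm with a two-finger parallel gripper is mounted at the origin on the work surface. World frame = base frame: x ahead of the robot, y to its left, z up, the work surface at z = 0. Lengths are in m, angles in rad, forces in N, time in s.
With the tool pointing down it reaches from about 0.425 to 0.875 m from the base axis. Payload 9.9 kg.
Tool frame: the origin (TCP) lies between the finger pads; the fingertips stand 19 mm ahead of it and the grasp point (between the pads) is the TCP; z points along the fingers, y is the line along which they close (so a half turn about z gives the same grasp; the last joint's range is limited). The gripper opens to 85 mm and grips with 20 to 120 N. Pads are 22 mm wide; open, the fingers measure 114 mm over their backs; the gripper's body (76 mm by 85 mm) begins 54 mm behind the grasp point. The pads swing forward as they close: fully open they stand 13 mm farther back than shut.
Start: joints at [-1.39, 0.576, 0.025, 1.437, -0.015, 1.129, -0.057], TCP at [0.177, 0.651, 0.25] pointing down, gripper open.
Joint ranges: [-2.76, 2.76], [-0.34, 2.15], [-1.52, 1.57], [0.19, 2.46], [-1.09, 4.23], [0.17, 1.99], [-2.82, 2.82]. Speed limits (rad/s): [2.22, 2.22, 3.01, 3.01, 3.14, 3.14, 3.14].

## Interface

Orientations are given as a rotation vector (axis times angle).
In Python, from cell import env gives the robot as it stands.
- The arm moves only by the shell command python3 -m jog 'ROWS'. ROWS is a JSON object of lists of equal length, an entry for each row: "xyz": the shift along the tool's x, y, z as a fraction of full scale, a list of three; "angular": the turn, a rotation vector about the tool's x, y, z as a fraction of full scale, a list of three; "gripper": the opening, from 0 (shut) to 1 (fully open). In form: {"xyz": [[tx, ty, tz], ...], "angular": [[wx, wy, wz], ...], "gripper": [gripper, ...]}. A call has 1 to 10 rows; each row is the pose to reach, as a shift and turn from the pose commanded when the call began, along the tool's axes at that moment; what a row does not reach only later rows make up. Full scale, the value 1, is 80 cm for a shift and 30 degrees for a turn. A row lasts 1/12 s, in which the tool goes at most 41.7 mm and 7.16 degrees, less where a joint would pass 70% of its speed; a pose out of reach is approached as far as the arm can. A call with a number of a shift or a turn outside -1 to 1 is refused whole. A call with a gripper value outside its range is refused whole. The fingers move at their own pace and stop on an object; the grip force is fixed at half the most. Time passes only in rows, so rows that repeat a pose let the fingers close. It gives the time, the measured TCP pose, the force, the opening and the grip force at its end, in the units of the state.
- env.observe(): the state, without advancing time (a new reading comes with each control period).
- env.read_camera(name): name is "side" or "top" or "wrist"; returns a dict with "pixels" (420x560x3 uint8, blue, green, red), "camera_matrix" (3x3 intrinsics, pixels), "view" (4x4, takes a point from world to camera coordinates). Camera axes: x right, y down, z forward; pixel columns grow to the right and rows downward; lengths in m; the calibration is good to about 2 mm. A picture is of the moment at which its call begins. There is no depth.
- env.hand_in(): hands the job in; it is judged then, once.
The state is a dict: "t": time; "qpos": joint angles; "joint_vel": joint speeds; "tau": joint torques, N m; "tcp_pos": TCP position; "eef_rot": TCP orientation; "force": force on the tool from outside, world axes, zero at the start; "torque": the same for the moment, N m; "gripper_width": finger opening in m; "grip_force": force on a finger pad.
Only numpy, scipy, OpenCV 4.12 (cv2) and the standard library are available. Lean on these libraries where they do the work, as an engineer would, in place of code of your own. Each camera call takes 0.05 s, during which the arm holds its last target. There are 200 camera calls.

## Working session

There is one attempt and no reset: what is moved stays moved. The work goes in short steps, Python scripts to look and compute and a shell command to move; the robot and the scene stay as the last step left them, time stands still between calls to the robot, and variables do not carry over. Pictures are saved under pics/ and viewed, at most 11 in all, crops included, and the job is handed in when it is done.

```bash
mkdir -p pics; python3 - <<'E'
from cell import env
import cv2,numpy as np
s=env.observe();print({k:np.round(v,3).tolist() for k,v in s.items()})
for n in("top","side"):
    c=env.read_camera(n);cv2.imwrite(f"pics/{n}0.png",c["pixels"]);print(n,np.round(c["camera_matrix"],1).tolist(),np.round(c["view"],3).tolist())
    
E
```

```text
{'t': 0.0, 'qpos': [-1.39, 0.577, 0.025, 1.438, -0.015, 1.129, -0.056], 'joint_vel': [0.0, -0.001, -0.002, -0.0, -0.002, -0.002, 0.001], 'tau': [-0.001, -76.574, 2.25, -28.597, 0.015, 0.012, -0.0], 'tcp_pos': [0.177, 0.651, 0.249], 'eef_rot': [-0.415, -3.114, 0.003], 'force': [-0.392, 0.887, -1.337], 'torque': [0.024, 0.014, -0.024], 'grip_force': 0.0, 'gripper_width': 0.085}
top [[542.7, 0.0, 279.0], [0.0, 542.7, 216.0], [0.0, 0.0, 1.0]] [[0.001, -1.0, -0.002, 0.011], [-0.998, -0.001, -0.065, 0.582], [0.065, 0.002, -0.998, 1.347], [0.0, 0.0, 0.0, 1.0]]
side [[423.9, 0.0, 283.1], [0.0, 423.9, 212.4], [0.0, 0.0, 1.0]] [[0.994, -0.11, 0.016, -0.602], [-0.047, -0.549, -0.834, 0.081], [0.101, 0.828, -0.551, 0.999], [0.0, 0.0, 0.0, 1.0]]
```

View pics/top0.png

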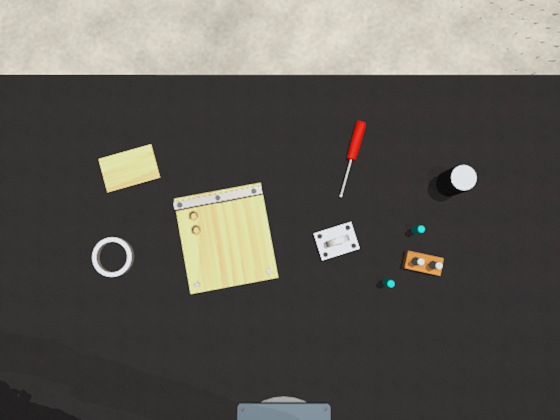

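View pics/side0.png

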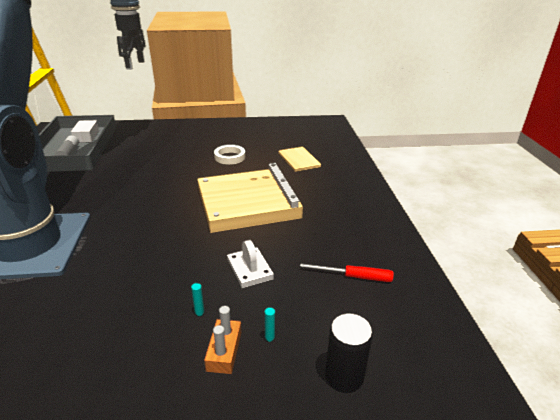

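The top view shows the fixture (centre about 225,240; rail along its upper edge, holes at 194,216 and 196,230), the bracket at (336,241) and the rack at (424,263) with pin tops at (420,262) and (438,266). Turquoise decoys stand at (421,229) and (391,284). The side view shows the same layout, with the rack at (222,345) and the pins standing in it.

```bash
cat > h.py <<'E'
from cell import env
import cv2,numpy as np
def cam(n):
    c=env.read_camera(n);return c["pixels"],np.array(c["camera_matrix"]),np.array(c["view"])
def ray(K,V,uv):
    d=V[:3,:3].T@np.linalg.solve(K,[uv[0],uv[1],1.]);return -V[:3,:3].T@V[:3,3],d
def plane(K,V,uv,z):
    o,d=ray(K,V,uv);return o+d*(z-o[2])/d[2]
def proj(K,V,p):
    q=K@(V[:3,:3]@np.asarray(p)+V[:3,3]);return q[:2]/q[2]
E
python3 - <<'E'
from h import *
im,K,V=cam("top")
a=cv2.resize(im[170:310,160:290],None,fx=4,fy=4,interpolation=cv2.INTER_CUBIC)
b=cv2.resize(im[210:300,310:370],None,fx=4,fy=4,interpolation=cv2.INTER_CUBIC)
d=cv2.resize(im[240:290,395:450],None,fx=4,fy=4,interpolation=cv2.INTER_CUBIC)
o=np.zeros((560,800,3),np.uint8);o[:,:520]=a;o[:360,530:770]=b;o[360:560,530:750]=d
cv2.imwrite("pics/crop.png",o)
hsv=cv2.cvtColor(im,cv2.COLOR_BGR2HSV)
def blobs(m,nm):
    cs,_=cv2.findContours(m.astype(np.uint8),cv2.RETR_EXTERNAL,cv2.CHAIN_APPROX_NONE)
    for c in cs:
        if cv2.contourArea(c)>15: print(nm,cv2.contourArea(c),np.round(cv2.minAreaRect(c)[0],1),np.round(cv2.minAreaRect(c)[1],1),round(cv2.minAreaRect(c)[2],1))
H,S,Vv=[hsv[...,i].astype(int) for i in range(3)]
r=np.zeros(H.shape,bool);r[100:320,80:480]=1
blobs(r&(Vv>110),"bright")
blobs(r&(S<60)&(Vv>110),"grey")
blobs(r&(H<16)&(S>120)&(Vv>80),"orange")
E
```

```text
bright 42.5 [390.5 283.5] [7. 7.] 90.0
bright 654.5 [423.7 262.8] [37.6 18.9] 12.0
bright 1273.5 [111.5 256.5] [39.6 41. ] 45.0
bright 41.5 [420.5 228.5] [7. 7.] 90.0
bright 1127.5 [336.1 240.6] [29.5 40.4] 72.5
bright 8643.5 [225.1 237.8] [98.  90.7] 79.4
bright 518.5 [463.5 177. ] [26. 25.] 90.0
bright 1913.0 [128.8 167.7] [35.7 56.2] 74.3
bright 435.0 [350.7 158.8] [10.3 79.4] 15.9
grey 37.5 [438.5 265. ] [6. 7.] 90.0
grey 36.5 [420.5 261.5] [7. 7.] 90.0
grey 1273.5 [111.5 256.5] [39.6 41. ] 45.0
grey 290.0 [193.8 258.1] [65.5  9. ] 84.1
grey 1127.5 [336.1 240.6] [29.5 40.4] 72.5
grey 220.0 [266.1 236.4] [75.7  8.4] 84.9
grey 717.5 [217.3 197.3] [ 9.  90.4] 79.4
grey 518.5 [463.5 177. ] [26. 25.] 90.0
grey 76.0 [345.3 177.9] [ 3.2 39.6] 15.3
grey 53.0 [117.6 164.3] [ 4.1 36.4] 71.6
grey 69.5 [136.4 150.6] [ 7.3 29.1] 77.2
orange 26.0 [431. 265.] [10. 12.] 90.0
orange 48.5 [423.6 262.8] [38.  18.9] 12.0
orange 379.5 [356.1 139.8] [10.9 40.1] 15.9
```

View pics/crop.png

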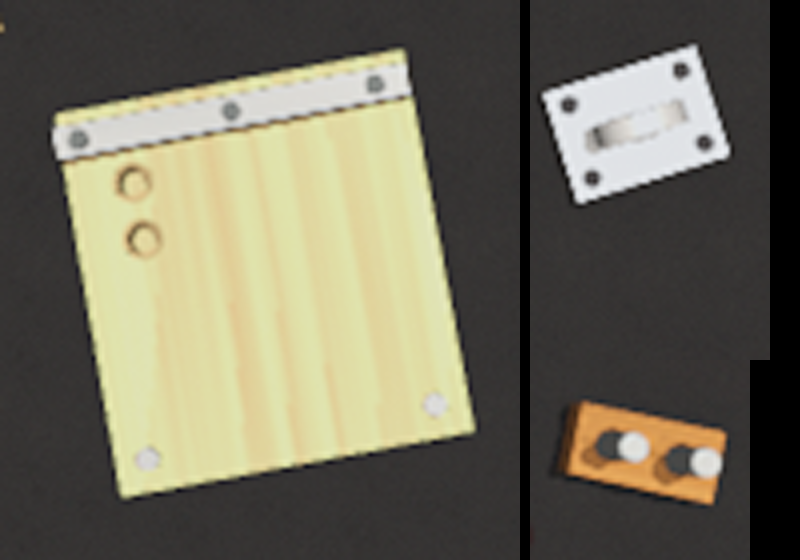

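The crop shows the holes at crop pixels (134,183) and (145,239), the plywood corners, the bracket's base corners and the two pin tops.

```bash
python3 - <<'E'
from h import *
im,K,V=cam("top"); ims,Ks,Vs=cam("side")
cr=lambda p,x0,y0:((p[0]+.5)/4-.5+x0,(p[1]+.5)/4-.5+y0)
def fit(px,loc,off,z):
    W=np.array([plane(K,V,cr(p,*off),z)[:2] for p in px]);L=np.array(loc,float)
    a=W-W.mean(0);b=L-L.mean(0)
    th=np.arctan2((b[:,0]*a[:,1]-b[:,1]*a[:,0]).sum(),(a*b).sum());R=np.array([[np.cos(th),-np.sin(th)],[np.sin(th),np.cos(th)]])
    t=W.mean(0)-R@L.mean(0);return t,th,R,W-(L@R.T+t)
t,th,R,res=fit([(134,183),(145,239),(122,497),(474,432),(405,50),(55,113)],[(.07,.07),(.034,.07),(-.12,.11),(-.12,-.11),(.12,-.11),(.12,.11)],(160,170),.036)
print("jig",t.round(4),th.round(4),(res*1e3).round(1).tolist())
for n,l in(("h0",(.07,.07)),("h1",(.034,.07)),("seat",(.054,.011))):
    w=R@l+t;print(n,w.round(4),"side px",proj(Ks,Vs,[*w,.036]).round(1))
b=fit([(13,92),(165,45),(199,155),(48,204)],[(.036,.05),(.036,-.05),(-.036,-.05),(-.036,.05)],(310,210),.016);print("br",b[0].round(4),b[1].round(4),(b[3]*1e3).round(1).tolist())
m=im.min(2)
for u,v in((420,261),(438,265)):
    p=m[v-6:v+7,u-6:u+7]>125;y,x=np.nonzero(p);c=(x.mean()+u-6,y.mean()+v-6)
    w=plane(K,V,c,.083);print("pin",np.round(c,2),p.sum(),w.round(4),"side",proj(Ks,Vs,w).round(1),np.hypot(*w[:2]).round(3))
for u,v in((420.5,228.5),(390.5,283.5)): print("turq",plane(K,V,(u,v),.083).round(3))
hs=cv2.cvtColor(ims,cv2.COLOR_BGR2HSV)
for x0,x1,y0,y1 in((215,235,300,330),(208,228,320,350)):
    g=(hs[y0:y1,x0:x1,1]<40)&(hs[y0:y1,x0:x1,2]>90);y,x=np.nonzero(g);print("side grey",x.min()+x0,x.max()+x0,y.min()+y0)
s=env.observe();print(s['tcp_pos'],s['eef_rot'])
E
```

```text
jig [0.5269 0.1433] 0.1827 [[-0.8, -0.1], [-0.2, -0.8], [-0.4, 0.3], [-0.3, -0.1], [0.7, -0.4], [1.0, 1.2]]
h0 [0.5831 0.2249] side px [266.8 177.5]
h1 [0.5477 0.2184] side px [254.7 179.1]
seat [0.578 0.164] side px [266.7 188.2]
br [ 0.5204 -0.1325] 0.3033 [[0.6, 0.1], [0.4, -0.3], [-0.0, 0.4], [-0.9, -0.1]]
pin [420.53 261.43] 51 [ 0.4696 -0.3263  0.083 ] side [226.1 310.1] 0.572
pin [438.6  265.27] 52 [ 0.4606 -0.3692  0.083 ] side [220.5 329.9] 0.59
turq [ 0.548 -0.327  0.083]
turq [ 0.417 -0.254  0.083]
side grey 215 229 305
side grey 213 227 320
[0.17661242 0.65131413 0.24987799] [-4.14697178e-01 -3.11405889e+00  1.19647539e-03]
```

```bash
cat > go.py <<'E'
# usage: go.py x y z yaw_of_tool_y_deg -> shift / turn fractions
import sys
from cell import env
import numpy as np
from scipy.spatial.transform import Rotation as Ro
x,y,z,a=map(float,sys.argv[1:]);s=env.observe()
R=Ro.from_rotvec(s['eef_rot']);p=np.array(s['tcp_pos'])
def T(a):
    a=np.radians(a);ty=np.array([np.cos(a),np.sin(a),0]);tz=np.array([0,0,-1.]);return Ro.from_matrix(np.c_[np.cross(ty,tz),ty,tz])
d=R.inv().apply(np.array([x,y,z])-p);w=(R.inv()*T(a)).as_rotvec(degrees=True)
ty=R.apply([0,1,0])
print("xyz",(d/.8).round(4),"ang",(w/30).round(3),"rows",round(max(np.linalg.norm(d)/.0417,np.linalg.norm(w)/7.16),1),"| tcp",p.round(4),"yaw",np.degrees(np.arctan2(ty[1],ty[0])).round(1),"q7",round(s['qpos'][6],2),"F",np.round(s['force'],1))
E
python3 go.py .52 .13 .30 30
```

```text
xyz [-0.5848 -0.5167 -0.0622] ang [-1.000e-03  1.000e-03  1.494e+00] rows 15.0 | tcp [0.1766 0.6513 0.2499] yaw 74.8 q7 -0.06 F [-0.  -0.4  0.3]
```

```bash
python3 -m jog '{"xyz":[[-0.585,-0.517,-0.062],[-0.585,-0.517,-0.062],[-0.585,-0.517,-0.062],[-0.585,-0.517,-0.062],[-0.585,-0.517,-0.062],[-0.585,-0.517,-0.062],[-0.585,-0.517,-0.062],[-0.585,-0.517,-0.062],[-0.585,-0.517,-0.062],[-0.585,-0.517,-0.062]],"angular":[[0,0,0.9],[0,0,0.9],[0,0,0.9],[0,0,0.9],[0,0,0.9],[0,0,0.9],[0,0,0.9],[0,0,0.9],[0,0,0.9],[0,0,0.9]],"gripper":[1,1,1,1,1,1,1,1,1,1]}'; python3 go.py .51 0.0 .25 20;python3 go.py .47 -.326 .25 -11.9
```

```text
t: 1.08
tcp_pos: [0.4057, 0.3027, 0.2836]
eef_rot: [1.13, 2.931, 0.001]
force: [0.7, 1.1, -0.2]
gripper_width: 0.0854
grip_force: 0.0
xyz [-0.3506 -0.193   0.0419] ang [ 0.001 -0.     0.928] rows 7.7 | tcp [0.4057 0.3027 0.2836] yaw 47.8 q7 0.19 F [ 0.7  1.1 -0.2]
xyz [-0.5871 -0.5287  0.0418] ang [ 1.000e-03 -1.000e-03  1.991e+00] rows 15.2 | tcp [0.4057 0.3027 0.2836] yaw 47.8 q7 0.19 F [ 0.7  1.1 -0.2]
```

```bash
python3 -m jog '{"xyz":[[-0.35,-0.193,0.04],[-0.35,-0.193,0.04],[-0.35,-0.193,0.04],[-0.35,-0.193,0.04],[-0.35,-0.193,0.04],[-0.35,-0.193,0.04],[-0.35,-0.193,0.04],[-0.35,-0.193,0.04],[-0.35,-0.193,0.04]],"angular":[[0,0,1],[0,0,1],[0,0,1],[0,0,1],[0,0,1],[0,0,1],[0,0,1],[0,0,1],[0,0,1]],"gripper":[1,1,1,1,1,1,1,1,1]}'; python3 go.py .47 -.326 .25 -11.9
```

```text
t: 1.83
tcp_pos: [0.5099, -0.0049, 0.2512]
eef_rot: [1.859, 2.529, -0.003]
force: [-0.7, -0.5, -0.8]
gripper_width: 0.0856
grip_force: 0.0
xyz [-0.3683 -0.1672  0.0028] ang [0.002 0.006 0.975] rows 7.8 | tcp [ 0.5099 -0.0049  0.2512] yaw 17.3 q7 0.42 F [-0.7 -0.5 -0.8]
```

```bash
python3 -m jog '{"xyz":[[-0.368,-0.167,0.003],[-0.368,-0.167,0.003],[-0.368,-0.167,0.003],[-0.368,-0.167,0.003],[-0.368,-0.167,0.003],[-0.368,-0.167,0.003],[-0.368,-0.167,0.003],[-0.368,-0.167,0.003],[-0.368,-0.167,0.003],[-0.368,-0.167,0.003]],"angular":[[0,0,0.975],[0,0,0.975],[0,0,0.975],[0,0,0.975],[0,0,0.975],[0,0,0.975],[0,0,0.975],[0,0,0.975],[0,0,0.975],[0,0,0.975]],"gripper":[0.6,0.6,0.6,0.6,0.6,0.6,0.6,0.6,0.6,0.6]}'; python3 - <<'E'
from h import *
im,K,V=cam("wrist");cv2.imwrite("pics/w1.png",im)
for p in([.4696,-.3263,.083],[.4606,-.3692,.083]): print(proj(K,V,p).round(1))
E
python3 go.py .4696 -.3263 .11 -11.9
```

```text
t: 2.67
tcp_pos: [0.471, -0.3209, 0.2488]
eef_rot: [2.435, 1.985, -0.001]
force: [0.3, 0.4, -0.4]
gripper_width: 0.0511
grip_force: 0.0
[278.1 197.4]
[278.  242.4]
xyz [-0.0095 -0.0007  0.1733] ang [-0.001 -0.001  0.014] rows 3.3 | tcp [ 0.4717 -0.319   0.2486] yaw -11.5 q7 0.62 F [-0.3 -0.3 -0.7]
```

View pics/w1.png

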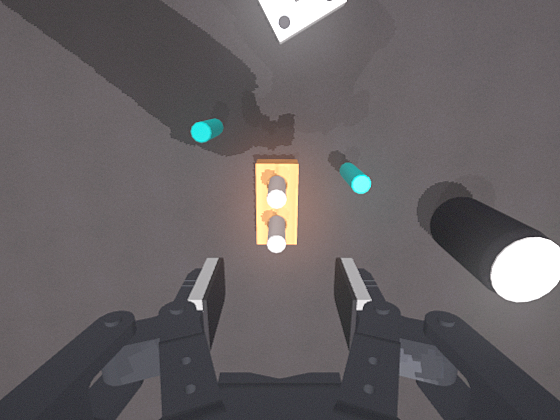

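The wrist view shows the pin tops at (277,199) and (276,243), within 2 px of prediction. I'll go down on the first pin.

```bash
python3 -m jog '{"xyz":[[-0.0095,-0.001,0.173],[-0.0095,-0.001,0.173],[-0.0095,-0.001,0.173],[-0.0095,-0.001,0.173],[-0.0095,-0.001,0.173],[-0.0095,-0.001,0.173],[-0.0095,-0.001,0.173]],"angular":[[0,0,0],[0,0,0],[0,0,0],[0,0,0],[0,0,0],[0,0,0],[0,0,0]],"gripper":[0.6,0.6,0.6,0.6,0.6,0.6,0.6]}';for i in 1 2; do python3 go.py .4693 -.3265 .072 -11.9;done
```

```text
t: 3.3
tcp_pos: [0.4708, -0.3259, 0.1119]
eef_rot: [2.429, 1.99, 0.001]
force: [-0.1, -0.4, 0.1]
gripper_width: 0.051
grip_force: 0.0
xyz [-0.001  -0.0018  0.0499] ang [0.004 0.001 0.018] rows 1.0 | tcp [ 0.4708 -0.3259  0.1119] yaw -11.3 q7 0.74 F [-0.1 -0.4  0.1]
xyz [-0.001  -0.0018  0.0499] ang [0.004 0.001 0.018] rows 1.0 | tcp [ 0.4708 -0.3259  0.1119] yaw -11.3 q7 0.74 F [-0.1 -0.4  0.1]
```

```bash
python3 -m jog '{"xyz":[[-0.001,-0.002,0.05],[-0.001,-0.002,0.05],[-0.001,-0.002,0.05],[-0.001,-0.002,0.05],[-0.001,-0.002,0.05],[-0.001,-0.002,0.05],[-0.001,-0.002,0.05],[-0.001,-0.002,0.05],[-0.001,-0.002,0.05],[-0.001,-0.002,0.05]],"angular":[[0,0,0.018],[0,0,0.018],[0,0,0.018],[0,0,0.018],[0,0,0.018],[0,0,0.018],[0,0,0.018],[0,0,0.018],[0,0,0.018],[0,0,0.018]],"gripper":[0.6,0.6,0.6,0,0,0,0,0,0,0]}';python3 go.py .4693 -.3265 .20 -11.9
```

```text
t: 4.13
tcp_pos: [0.4688, -0.3274, 0.0723]
eef_rot: [2.439, 1.976, 0.002]
force: [0.7, 2.2, 9.4]
gripper_width: 0.0164
grip_force: 58.3
xyz [ 0.0011  0.0008 -0.1596] ang [ 0.006  0.001 -0.002] rows 3.1 | tcp [ 0.4688 -0.3274  0.0723] yaw -12.0 q7 0.77 F [0.7 2.2 9.4]
```

```bash
python3 -m jog '{"xyz":[[0,0,-0.04],[0,0,-0.08],[0,0,-0.17],[0,0,-0.17],[0,0,-0.17],[0,0,-0.17],[0,0,-0.17],[0,0,-0.17]],"angular":[[0,0,0],[0,0,0],[0,0,0],[0,0,0],[0,0,0],[0,0,0],[0,0,0],[0,0,0]],"gripper":[0,0,0,0,0,0,0,0]}';python3 - <<'E'
from h import *
im,K,V=cam("wrist")
s=env.observe();print(s['tcp_pos'],proj(K,V,s['tcp_pos']))
cv2.imwrite("pics/w2.png",im[100:,100:460])
E
python3 go.py .5477 0 .22 40; python3 go.py .5477 .2184 .22 100.5
```

```text
t: 4.8
tcp_pos: [0.4673, -0.3261, 0.2054]
eef_rot: [-2.439, -1.977, 0.001]
force: [0.2, 0.5, -1.4]
gripper_width: 0.0162
grip_force: 59.0
[ 0.46726035 -0.32618651  0.20527565] [277.42198381 291.70475316]
xyz [ 0.4197  0.0139 -0.0181] ang [-0.003 -0.003 -1.732] rows 8.1 | tcp [ 0.4673 -0.3262  0.2053] yaw -12.0 q7 0.67 F [ 0.4 -0.3 -2.2]
xyz [ 0.6868 -0.0427 -0.0178] ang [-1.000e-03 -5.000e-03 -3.748e+00] rows 15.7 | tcp [ 0.4673 -0.3262  0.2053] yaw -12.0 q7 0.67 F [ 0.4 -0.3 -2.2]
```

View pics/w2.png

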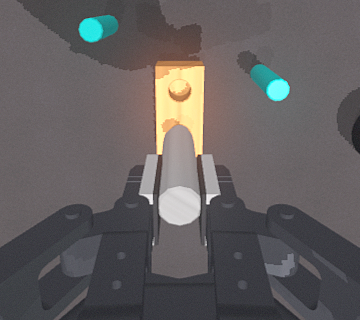

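```bash
python3 -m jog '{"xyz":[[0.42,0.014,-0.018],[0.42,0.014,-0.018],[0.42,0.014,-0.018],[0.42,0.014,-0.018],[0.42,0.014,-0.018],[0.42,0.014,-0.018],[0.42,0.014,-0.018],[0.42,0.014,-0.018],[0.42,0.014,-0.018]],"angular":[[0,0,0.9],[0,0,0.9],[0,0,0.9],[0,0,0.9],[0,0,0.9],[0,0,0.9],[0,0,0.9],[0,0,0.9],[0,0,0.9]],"gripper":[0,0,0,0,0,0,0,0,0]}';python3 go.py .5831 .2249 .22 -79.5
```

```text
t: 5.6
tcp_pos: [0.5498, 0.0093, 0.219]
eef_rot: [-2.824, -1.367, 0.001]
force: [-0.2, 0.6, -1.6]
gripper_width: 0.0163
grip_force: 59.0
xyz [ 0.2372 -0.1345 -0.0004] ang [-8.000e-03  1.000e-03  1.372e+00] rows 5.7 | tcp [0.5498 0.0093 0.219 ] yaw -38.3 q7 -0.32 F [-0.2  0.6 -1.6]
```

```bash
python3 -m jog '{"xyz":[[0.237,-0.134,0],[0.237,-0.134,0],[0.237,-0.134,0],[0.237,-0.134,0],[0.237,-0.134,0],[0.237,-0.134,0],[0.237,-0.134,0],[0.237,-0.134,0]],"angular":[[0,0,1],[0,0,1],[0,0,1],[0,0,1],[0,0,1],[0,0,1],[0,0,1],[0,0,1]],"gripper":[0,0,0,0,0,0,0,0]}';python3 go.py .5831 .2249 .22 -79.5
```

```text
t: 6.27
tcp_pos: [0.5838, 0.2145, 0.2194]
eef_rot: [3.087, 0.576, -0.003]
force: [0.6, -1.1, -1.7]
gripper_width: 0.0158
grip_force: 59.0
xyz [ 0.0038 -0.0124 -0.0007] ang [0.003 0.004 0.355] rows 1.5 | tcp [0.5838 0.2145 0.2194] yaw -68.9 q7 -1.07 F [ 0.6 -1.1 -1.7]
```

```bash
python3 -m jog '{"xyz":[[0.0038,-0.0124,0.07],[0.0038,-0.0124,0.07],[0.0038,-0.0124,0.07],[0.0038,-0.0124,0.07],[0.0038,-0.0124,0.07],[0.0038,-0.0124,0.07]],"angular":[[0,0,0.355],[0,0,0.355],[0,0,0.355],[0,0,0.355],[0,0,0.355],[0,0,0.355]],"gripper":[0,0,0,0,0,0]}';python3 go.py .5831 .2249 .12 -79.5; python3 - <<'E'
from h import *
im,K,V=cam("wrist");cv2.imwrite("pics/w3.png",im)
for p in([.5831,.2249,.036],[.5477,.2184,.036]): print(proj(K,V,p).round(1))
t=np.array(env.observe()['tcp_pos']);print(proj(K,V,t+[0,0,.011]),proj(K,V,t-[0,0,.064]))
E
```

```text
t: 6.77
tcp_pos: [0.5846, 0.2235, 0.1666]
eef_rot: [-3.128, -0.285, -0.004]
force: [0.2, -0.3, -1.1]
gripper_width: 0.0162
grip_force: 59.1
xyz [-0.0016 -0.0021  0.0583] ang [-0.    -0.004 -0.004] rows 1.1 | tcp [0.5846 0.2235 0.1666] yaw -79.6 q7 -1.19 F [ 0.2 -0.3 -1.1]
[275.8 206.1]
[276.  247.6]
[275.85263377 309.21915107] [276.94047391 236.39899437]
```

View pics/w3.png

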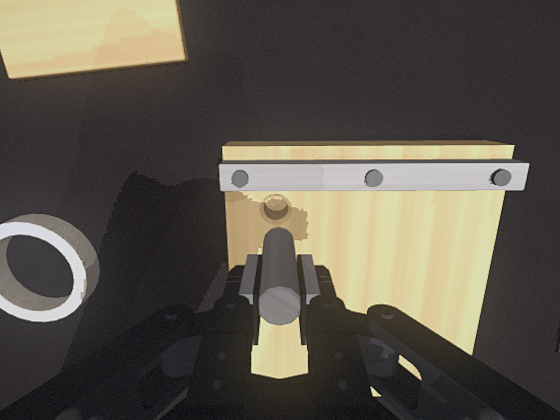

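Hole 0 is at (276,207), 1 px from prediction. The pin sits about 1 mm off in tool y, so I'll correct for that and insert.

```bash
python3 -m jog '{"xyz":[[-0.0016,-0.0033,0.03],[-0.0016,-0.0033,0.06],[-0.0016,-0.0033,0.07],[-0.0016,-0.0033,0.08],[-0.0016,-0.0033,0.085],[-0.0016,-0.0033,0.085]],"angular":[[0,0,0],[0,0,0],[0,0,0],[0,0,0],[0,0,0],[0,0,0]],"gripper":[0,0,0,0,0,0]}';python3 go.py .5831 .2249 .073 -79.5
```

```text
t: 7.32
tcp_pos: [0.5821, 0.2269, 0.0971]
eef_rot: [3.129, 0.284, 0.0]
force: [-0.4, -0.2, -1.3]
gripper_width: 0.0161
grip_force: 59.0
xyz [0.0008 0.0027 0.0301] ang [ 0.    -0.    -0.004] rows 0.6 | tcp [0.5821 0.2269 0.0971] yaw -79.6 q7 -1.13 F [-0.4 -0.2 -1.3]
```

```bash
python3 -m jog '{"xyz":[[0,0.001,0.008],[0,0.001,0.016],[0,0.001,0.022],[0,0.001,0.027],[0,0.001,0.029],[0,0.001,0.029]],"angular":[[0,0,0],[0,0,0],[0,0,0],[0,0,0],[0,0,0],[0,0,0]],"gripper":[0,0,0,0,0,0]}';python3 go.py .5831 .2249 .073 -79.5
```

```text
t: 7.82
tcp_pos: [0.5814, 0.2262, 0.073]
eef_rot: [3.128, 0.284, -0.002]
force: [-3.5, -1.9, -2.6]
gripper_width: 0.0163
grip_force: 58.9
xyz [0.0018 0.0019 0.    ] ang [ 0.001  0.003 -0.004] rows 0.0 | tcp [0.5814 0.2262 0.073 ] yaw -79.6 q7 -1.1 F [-3.5 -1.9 -2.6]
```

```bash
python3 -m jog '{"xyz":[[0,0,0],[0,0,0],[0,0,0],[0,0,0],[0,0,-0.03],[0,0,-0.07],[0,0,-0.16],[0,0,-0.16],[0,0,-0.16],[0,0,-0.16]],"angular":[[0,0,0],[0,0,0],[0,0,0],[0,0,0],[0,0,0],[0,0,0],[0,0,0],[0,0,0],[0,0,0],[0,0,0]],"gripper":[0.5,0.5,0.5,0.5,0.5,0.5,0.5,0.5,0.5,0.5]}'
python3 go.py .5477 0 .22 -38; python3 - <<'E'
from h import *
im,K,V=cam("wrist");cv2.imwrite("pics/w4.png",im)
for z in (.036,.083):print([proj(K,V,[*p,z]).round(1) for p in([.5831,.2249],[.5477,.2184])])
E
```

```text
t: 8.65
tcp_pos: [0.5832, 0.2266, 0.2039]
eef_rot: [-3.127, -0.285, -0.007]
force: [-0.4, 0.7, -0.5]
gripper_width: 0.0423
grip_force: 0.0
xyz [-0.0947  0.2705 -0.0208] ang [ 1.000e-03 -9.000e-03 -1.386e+00] rows 5.8 | tcp [0.5832 0.2266 0.2039] yaw -79.6 q7 -1.22 F [-0.4  0.7 -0.5]
[array([280.1, 193.4]), array([280. , 230.7])]
[array([280.2, 209. ]), array([280.1, 251.9])]
```

View pics/w4.png

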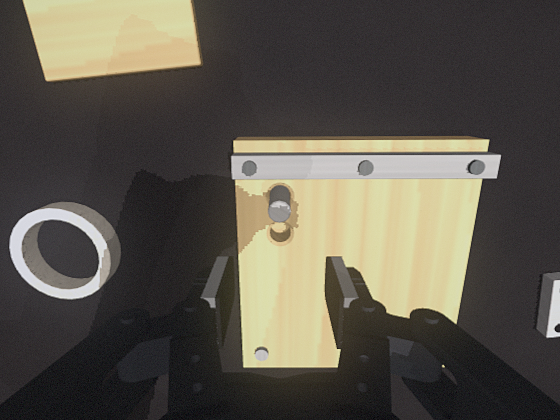

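The pin is seated: its top is at (279,211) against a predicted (280,209). Next is the second pin.

```bash
python3 -m jog '{"xyz":[[-0.095,0.27,-0.02],[-0.095,0.27,-0.02],[-0.095,0.27,-0.02],[-0.095,0.27,-0.02],[-0.095,0.27,-0.02],[-0.095,0.27,-0.02],[-0.095,0.27,-0.02]],"angular":[[0,0,-1],[0,0,-1],[0,0,-1],[0,0,-1],[0,0,-1],[0,0,-1],[0,0,-1]],"gripper":[0.5,0.5,0.5,0.5,0.5,0.5,0.5]}'
python3 go.py .4602 -.3694 .2 -11.9
```

```text
t: 9.28
tcp_pos: [0.5446, -0.0059, 0.2178]
eef_rot: [2.951, 1.072, -0.001]
force: [-0.1, 0.4, -0.7]
gripper_width: 0.0429
grip_force: 0.0
xyz [-0.3725  0.2806  0.0231] ang [ 1.000e-03  3.000e-03 -1.272e+00] rows 9.0 | tcp [ 0.5446 -0.0059  0.2178] yaw -50.1 q7 -0.46 F [-0.1  0.4 -0.7]
```

```bash
python3 -m jog '{"xyz":[[-0.372,0.28,0.023],[-0.372,0.28,0.023],[-0.372,0.28,0.023],[-0.372,0.28,0.023],[-0.372,0.28,0.023],[-0.372,0.28,0.023],[-0.372,0.28,0.023],[-0.372,0.28,0.023],[-0.372,0.28,0.023],[-0.372,0.28,0.023]],"angular":[[0,0,-1],[0,0,-1],[0,0,-1],[0,0,-1],[0,0,-1],[0,0,-1],[0,0,-1],[0,0,-1],[0,0,-1],[0,0,-1]],"gripper":[0.5,0.5,0.5,0.5,0.5,0.5,0.5,0.5,0.5,0.5]}'
python3 go.py .4602 -.3694 .11 -11.9
```

```text
t: 10.12
tcp_pos: [0.4603, -0.3713, 0.1984]
eef_rot: [2.574, 1.797, -0.007]
force: [-1.8, -1.1, 0.1]
gripper_width: 0.042
grip_force: 0.0
xyz [ 0.0027 -0.0009  0.1105] ang [-0.002  0.009 -0.276] rows 2.1 | tcp [ 0.4603 -0.3713  0.1984] yaw -20.2 q7 0.62 F [-1.8 -1.1  0.1]
```

```bash
python3 -m jog '{"xyz":[[0.0027,-0.001,0.11],[0.0027,-0.001,0.11],[0.0027,-0.001,0.11],[0.0027,-0.001,0.11],[0.0027,-0.001,0.11],[0.0027,-0.001,0.11]],"angular":[[0,0,-0.276],[0,0,-0.276],[0,0,-0.276],[0,0,-0.276],[0,0,-0.276],[0,0,-0.276]],"gripper":[0.5,0.5,0.5,0.5,0.5,0.5]}'
python3 go.py .4602 -.3694 .072 -11.9
```

```text
t: 10.62
tcp_pos: [0.4656, -0.3616, 0.1131]
eef_rot: [2.429, 1.989, 0.001]
force: [1.2, -0.8, 1.2]
gripper_width: 0.0427
grip_force: 0.0
xyz [-0.0108 -0.0048  0.0514] ang [0.004 0.002 0.018] rows 1.0 | tcp [ 0.4656 -0.3616  0.1131] yaw -11.4 q7 0.79 F [ 1.2 -0.8  1.2]
```

```bash
python3 -m jog '{"xyz":[[-0.0108,-0.0048,0],[-0.0108,-0.0048,0],[-0.0108,-0.0048,0],[-0.0108,-0.0048,0]],"angular":[[0,0,0],[0,0,0],[0,0,0],[0,0,0]],"gripper":[0.5,0.5,0.5,0.5]}'
python3 go.py .4602 -.3694 .072 -11.9
```

```text
t: 10.95
tcp_pos: [0.4593, -0.369, 0.112]
eef_rot: [2.43, 1.99, 0.001]
force: [0.8, 0.4, -0.3]
gripper_width: 0.0426
grip_force: 0.0
xyz [-0.0003  0.0012  0.05  ] ang [0.002 0.001 0.018] rows 1.0 | tcp [ 0.4593 -0.369   0.112 ] yaw -11.4 q7 0.81 F [ 0.8  0.4 -0.3]
```

```bash
python3 -m jog '{"xyz":[[0,0.001,0.05],[0,0.001,0.05],[0,0.001,0.05],[0,0.001,0.05],[0,0.001,0.05],[0,0.001,0.05],[0,0.001,0.05],[0,0.001,0.05],[0,0.001,0.05]],"angular":[[0,0,0.018],[0,0,0.018],[0,0,0.018],[0,0,0.018],[0,0,0.018],[0,0,0.018],[0,0,0.018],[0,0,0.018],[0,0,0.018]],"gripper":[0.5,0.5,0.5,0,0,0,0,0,0]}'
python3 -m jog '{"xyz":[[0,0,-0.04],[0,0,-0.08],[0,0,-0.17],[0,0,-0.17],[0,0,-0.17],[0,0,-0.17],[0,0,-0.17],[0,0,-0.17]],"angular":[[0,0,0],[0,0,0],[0,0,0],[0,0,0],[0,0,0],[0,0,0],[0,0,0],[0,0,0]],"gripper":[0,0,0,0,0,0,0,0]}';python3 go.py .5477 0 .22 -42
```

```text
t: 11.7
tcp_pos: [0.4602, -0.3694, 0.0728]
eef_rot: [2.438, 1.978, 0.001]
force: [-1.8, 0.1, 7.4]
gripper_width: 0.0161
grip_force: 58.8
t: 12.37
tcp_pos: [0.4595, -0.368, 0.2061]
eef_rot: [-2.437, -1.979, 0.001]
force: [0.2, 0.3, -1.3]
gripper_width: 0.0161
grip_force: 59.0
xyz [ 0.4729  0.0133 -0.0169] ang [-4.000e-03 -1.000e-03  1.005e+00] rows 9.1 | tcp [ 0.4595 -0.368   0.2061] yaw -11.9 q7 0.73 F [ 0.2  0.3 -1.3]
```

```bash
python3 -m jog '{"xyz":[[0.473,0.013,-0.017],[0.473,0.013,-0.017],[0.473,0.013,-0.017],[0.473,0.013,-0.017],[0.473,0.013,-0.017],[0.473,0.013,-0.017],[0.473,0.013,-0.017],[0.473,0.013,-0.017],[0.473,0.013,-0.017],[0.473,0.013,-0.017]],"angular":[[0,0,1],[0,0,1],[0,0,1],[0,0,1],[0,0,1],[0,0,1],[0,0,1],[0,0,1],[0,0,1],[0,0,1]],"gripper":[0,0,0,0,0,0,0,0,0,0]}'
python3 go.py .5477 .2184 .2 -79.5
```

```text
t: 13.2
tcp_pos: [0.5491, 0.009, 0.2188]
eef_rot: [-2.858, -1.295, 0.002]
force: [0.3, 0.9, -2.4]
gripper_width: 0.0166
grip_force: 59.1
xyz [ 0.1956 -0.1738  0.0243] ang [-0.008  0.002  1.275] rows 5.3 | tcp [0.5491 0.009  0.2188] yaw -41.3 q7 -0.35 F [ 0.3  0.9 -2.4]
```

```bash
python3 -m jog '{"xyz":[[0.195,-0.173,0.02],[0.195,-0.173,0.02],[0.195,-0.173,0.02],[0.195,-0.173,0.02],[0.195,-0.173,0.02],[0.195,-0.173,0.02],[0.195,-0.173,0.02],[0.195,-0.173,0.02],[0.195,-0.173,0.02]],"angular":[[0,0,1],[0,0,1],[0,0,1],[0,0,1],[0,0,1],[0,0,1],[0,0,1],[0,0,1],[0,0,1]],"gripper":[0,0,0,0,0,0,0,0,0]}'
python3 go.py .5477 .2184 .166 -79.5
```

```text
t: 13.95
tcp_pos: [0.549, 0.2062, 0.2045]
eef_rot: [3.102, 0.492, -0.001]
force: [-0.4, 0.1, -1.7]
gripper_width: 0.016
grip_force: 59.1
xyz [ 0.0033 -0.0151  0.0481] ang [0.002 0.002 0.251] rows 1.1 | tcp [0.549  0.2062 0.2045] yaw -72.0 q7 -1.09 F [-0.4  0.1 -1.7]
```

```bash
python3 -m jog '{"xyz":[[0.0033,-0.015,0.048],[0.0033,-0.015,0.048],[0.0033,-0.015,0.048],[0.0033,-0.015,0.048],[0.0033,-0.015,0.048],[0.0033,-0.015,0.048]],"angular":[[0,0,0.25],[0,0,0.25],[0,0,0.25],[0,0,0.25],[0,0,0.25],[0,0,0.25]],"gripper":[0,0,0,0,0,0]}'
python3 go.py .5477 .2184 .097 -79.5;  python3 - <<'E'
from h import *
im,K,V=cam("wrist");cv2.imwrite("pics/w5.png",im[130:350,150:410])
t=np.array(env.observe()['tcp_pos']);print(proj(K,V,t+[0,0,.011])-[150,130],proj(K,V,[.5477,.2184,.036])-[150,130],proj(K,V,[.5831,.2249,.083])-[150,130])
E
```

```text
t: 14.45
tcp_pos: [0.5486, 0.2193, 0.168]
eef_rot: [-3.127, -0.292, -0.003]
force: [-0.9, 0.4, -1.7]
gripper_width: 0.0164
grip_force: 59.2
xyz [-0.0015  0.0009  0.0888] ang [-0.001 -0.004  0.005] rows 1.7 | tcp [0.5486 0.2193 0.168 ] yaw -79.3 q7 -1.17 F [-0.9  0.4 -1.7]
[126.10853232 179.19173064] [128.83856732  75.26634927] [129.01089371  42.55887482]
```

View pics/w5.png

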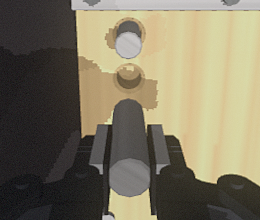

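Hole 1 is at crop (129,77), as predicted, and the pin has the same 1 mm offset as before. Inserting.

```bash
python3 -m jog '{"xyz":[[-0.0018,-0.0004,0.03],[-0.0018,-0.0004,0.06],[-0.0018,-0.0004,0.075],[-0.0018,-0.0004,0.085],[-0.0018,-0.0004,0.088],[-0.0018,-0.0004,0.088]],"angular":[[0,0,0],[0,0,0],[0,0,0],[0,0,0],[0,0,0],[0,0,0]],"gripper":[0,0,0,0,0,0]}';python3 go.py .5463 .2194 .073 -79.5
```

```text
t: 15.0
tcp_pos: [0.5466, 0.22, 0.0963]
eef_rot: [3.128, 0.291, 0.0]
force: [0.4, 0.5, -0.9]
gripper_width: 0.0162
grip_force: 59.2
xyz [-0.0005  0.0007  0.0292] ang [ 0.    -0.     0.004] rows 0.6 | tcp [0.5466 0.22   0.0963] yaw -79.4 q7 -1.1 F [ 0.4  0.5 -0.9]
```

```bash
python3 -m jog '{"xyz":[[0,0.0005,0.008],[0,0.0005,0.016],[0,0.0005,0.022],[0,0.0005,0.027],[0,0.0005,0.029],[0,0.0005,0.029]],"angular":[[0,0,0],[0,0,0],[0,0,0],[0,0,0],[0,0,0],[0,0,0]],"gripper":[0,0,0,0,0,0]}'
python3 -m jog '{"xyz":[[0,0,0],[0,0,0],[0,0,0],[0,0,0],[0,0,-0.03],[0,0,-0.07],[0,0,-0.16],[0,0,-0.16],[0,0,-0.16],[0,0,-0.16]],"angular":[[0,0,0],[0,0,0],[0,0,0],[0,0,0],[0,0,0],[0,0,0],[0,0,0],[0,0,0],[0,0,0],[0,0,0]],"gripper":[0.5,0.5,0.5,0.5,0.5,0.5,0.5,0.5,0.5,0.5]}'
python3 go.py .54 .04 .22 -45; python3 - <<'E'
from h import *
im,K,V=cam("wrist")
c=[proj(K,V,[*p,.083]).round(1) for p in([.5831,.2249],[.5477,.2184])];print(c)
cv2.imwrite("pics/w6.png",im[150:300,200:360])
E
```

```text
t: 15.5
tcp_pos: [0.5466, 0.2195, 0.0729]
eef_rot: [3.128, 0.29, 0.0]
force: [-0.7, -1.4, 0.4]
gripper_width: 0.0167
grip_force: 59.3
t: 16.33
tcp_pos: [0.5473, 0.2201, 0.2027]
eef_rot: [-3.126, -0.291, -0.005]
force: [-0.5, -0.3, -0.6]
gripper_width: 0.043
grip_force: 0.0
xyz [-0.0505  0.2195 -0.0221] ang [-0.    -0.007 -1.145] rows 4.8 | tcp [0.5473 0.2201 0.2027] yaw -79.3 q7 -1.21 F [-0.5 -0.3 -0.6]
[array([280.5, 161.9]), array([280.3, 208.8])]
```

View pics/w6.png

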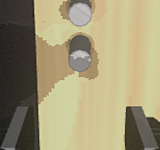

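Both pins are seated, with tops at (281,164) and (279,211) full frame and at equal height. Next is the bracket (tool-y yaw 17.4°).

```bash
python3 -m jog '{"xyz":[[-0.05,0.22,-0.02],[-0.05,0.22,-0.02],[-0.05,0.22,-0.02],[-0.05,0.22,-0.02],[-0.05,0.22,-0.02],[-0.05,0.22,-0.02]],"angular":[[0,0,-1],[0,0,-1],[0,0,-1],[0,0,-1],[0,0,-1],[0,0,-1]],"gripper":[0.6,0.6,0.6,0.6,0.6,0.6]}'
python3 go.py .5204 -.1325 .22 17.4
```

```text
t: 16.88
tcp_pos: [0.5387, 0.0343, 0.2169]
eef_rot: [2.948, 1.082, -0.001]
force: [-1.0, 0.0, 0.4]
gripper_width: 0.0515
grip_force: 0.0
xyz [-0.1523  0.1441 -0.0036] ang [ 0.000e+00  2.000e-03 -2.236e+00] rows 9.4 | tcp [0.5387 0.0343 0.2169] yaw -49.7 q7 -0.52 F [-1.   0.   0.4]
```

```bash
python3 -m jog '{"xyz":[[-0.152,0.144,-0.003],[-0.152,0.144,-0.003],[-0.152,0.144,-0.003],[-0.152,0.144,-0.003],[-0.152,0.144,-0.003],[-0.152,0.144,-0.003],[-0.152,0.144,-0.003]],"angular":[[0,0,-1],[0,0,-1],[0,0,-1],[0,0,-1],[0,0,-1],[0,0,-1],[0,0,-1]],"gripper":[0.6,0.6,0.6,0.6,0.6,0.6,0.6]}'
python3 -m jog '{"xyz":[[0,0,0],[0,0,0],[0,0,0],[0,0,0],[0,0,0],[0,0,0]],"angular":[[0,0,-1],[0,0,-1],[0,0,-1],[0,0,-1],[0,0,-1],[0,0,-1]],"gripper":[0.6,0.6,0.6,0.6,0.6,0.6]}'
python3 go.py .5204 -.1325 .16 17.4
```

```text
t: 17.47
tcp_pos: [0.5222, -0.1261, 0.2182]
eef_rot: [-2.564, -1.812, 0.001]
force: [0.1, 0.4, 0.2]
gripper_width: 0.0508
grip_force: 0.0
t: 17.97
tcp_pos: [0.5226, -0.125, 0.2187]
eef_rot: [-2.005, -2.417, -0.0]
force: [0.7, 0.3, 1.0]
gripper_width: 0.0514
grip_force: 0.0
xyz [-0.0088 -0.0044  0.0734] ang [-0.001 -0.002 -0.225] rows 1.4 | tcp [ 0.5226 -0.125   0.2187] yaw 10.6 q7 0.61 F [0.7 0.3 1. ]
```

```bash
python3 -m jog '{"xyz":[[-0.0088,-0.0044,0.073],[-0.0088,-0.0044,0.073],[-0.0088,-0.0044,0.073],[-0.0088,-0.0044,0.073],[-0.0088,-0.0044,0.073],[-0.0088,-0.0044,0.073]],"angular":[[0,0,-0.225],[0,0,-0.225],[0,0,-0.225],[0,0,-0.225],[0,0,-0.225],[0,0,-0.225]],"gripper":[0.6,0.6,0.6,0.6,0.6,0.6]}'
python3 go.py .5204 -.1325 .050 17.4; python3 - <<'E'
from h import *
im,K,V=cam("wrist");a=.3033;R=np.array([[np.cos(a),-np.sin(a)],[np.sin(a),np.cos(a)]])
m=(im.min(2)>150).astype(np.uint8);m[300:]=0
cs,_=cv2.findContours(m,0,2);c=max(cs,key=cv2.contourArea);r=cv2.minAreaRect(c);print(cv2.contourArea(c),r,cv2.boundingRect(c))
W=np.array([plane(K,V,p,.016)[:2] for p in cv2.boxPoints(r)]);print(W.round(4).tolist(),W.mean(0).round(4),np.degrees(np.arctan2(*(W[1]-W[0])[::-1])))
print([proj(K,V,[*(R@l+[.5204,-.1325]),.016]).round(0).tolist() for l in((.036,.05),(.036,-.05),(-.036,-.05),(-.036,.05))])
E
```

```text
t: 18.47
tcp_pos: [0.5211, -0.1345, 0.1621]
eef_rot: [1.861, 2.529, 0.001]
force: [0.5, -0.1, 0.7]
gripper_width: 0.0514
grip_force: 0.0
xyz [ 0.0028 -0.0004  0.1401] ang [ 0.003  0.002 -0.003] rows 2.7 | tcp [ 0.5211 -0.1345  0.1621] yaw 17.3 q7 0.77 F [ 0.5 -0.1  0.7]
9959.5 ((275.0, 191.5), (117.0, 90.0), 90.0) (230, 133, 91, 118)
[[0.4688, -0.0957], [0.5368, -0.0745], [0.5704, -0.1699], [0.4946, -0.1935]] [ 0.5176 -0.1334] 17.295099628987565
[[324.0, 134.0], [319.0, 249.0], [238.0, 249.0], [233.0, 134.0]]
```

```bash
python3 -m jog '{"xyz":[[0.0028,-0.0014,0.14],[0.0028,-0.0014,0.14],[0.0028,-0.0014,0.14],[0.0028,-0.0014,0.14],[0.0028,-0.0014,0.14],[0.0028,-0.0014,0.14],[0.0028,-0.0014,0.14],[0.0028,-0.0014,0.14],[0.0028,-0.0014,0.14],[0.0028,-0.0014,0.14]],"angular":[[0,0,0],[0,0,0],[0,0,0],[0,0,0],[0,0,0],[0,0,0],[0,0,0],[0,0,0],[0,0,0],[0,0,0]],"gripper":[0.6,0.6,0.6,0.6,0.6,0,0,0,0,0]}'
python3 -m jog '{"xyz":[[0,0,0],[0,0,0],[0,0,-0.05],[0,0,-0.1],[0,0,-0.19],[0,0,-0.19],[0,0,-0.19],[0,0,-0.19],[0,0,-0.19]],"angular":[[0,0,0],[0,0,0],[0,0,0],[0,0,0],[0,0,0],[0,0,0],[0,0,0],[0,0,0],[0,0,0]],"gripper":[0,0,0,0,0,0,0,0,0]}';python3 go.py .54 .13 .2 10.5
```

```text
t: 19.35
tcp_pos: [0.5194, -0.1333, 0.0508]
eef_rot: [1.859, 2.529, 0.002]
force: [-0.7, -0.2, 9.4]
gripper_width: 0.0134
grip_force: 59.6
t: 20.1
tcp_pos: [0.5176, -0.1323, 0.2003]
eef_rot: [-1.859, -2.531, -0.0]
force: [-0.3, 0.5, -6.5]
gripper_width: 0.0133
grip_force: 61.6
xyz [0.3044 0.1248 0.0006] ang [-0.002 -0.002  0.23 ] rows 6.3 | tcp [ 0.5176 -0.1323  0.2003] yaw 17.4 q7 0.74 F [-0.3  0.5 -6.5]
```

```bash
python3 -m jog '{"xyz":[[0.304,0.125,0],[0.304,0.125,0],[0.304,0.125,0],[0.304,0.125,0],[0.304,0.125,0],[0.304,0.125,0],[0.304,0.125,0],[0.304,0.125,0],[0.304,0.125,0],[0.304,0.125,0]],"angular":[[0,0,0.23],[0,0,0.23],[0,0,0.23],[0,0,0.23],[0,0,0.23],[0,0,0.23],[0,0,0.23],[0,0,0.23],[0,0,0.23],[0,0,0.23]],"gripper":[0,0,0,0,0,0,0,0,0,0]}';python3 go.py .564 .1445 .12 10.5
```

```text
t: 20.93
tcp_pos: [0.5403, 0.1279, 0.1995]
eef_rot: [-2.01, -2.413, 0.005]
force: [-0.2, 0.1, -4.9]
gripper_width: 0.0132
grip_force: 61.5
xyz [0.0151 0.0331 0.0992] ang [-0.006  0.002 -0.002] rows 2.0 | tcp [0.5403 0.1279 0.1995] yaw 10.4 q7 0.17 F [-0.2  0.1 -4.9]
```

```bash
python3 -m jog '{"xyz":[[0.015,0.033,0.04],[0.015,0.033,0.08],[0.015,0.033,0.1],[0.015,0.033,0.1],[0.015,0.033,0.1],[0.015,0.033,0.1]],"angular":[[0,0,0],[0,0,0],[0,0,0],[0,0,0],[0,0,0],[0,0,0]],"gripper":[0,0,0,0,0,0]}';python3 go.py .564 .1445 .087 10.5
python3 - <<'E'
from h import *
im,K,V=cam("top");cv2.imwrite("pics/t2.png",cv2.resize(im[170:310,160:290],None,fx=4,fy=4,interpolation=cv2.INTER_CUBIC))
E
```

```text
t: 21.43
tcp_pos: [0.5656, 0.1443, 0.1219]
eef_rot: [2.011, 2.412, 0.001]
force: [0.6, 0.4, -5.7]
gripper_width: 0.013
grip_force: 61.7
xyz [ 0.0006 -0.002   0.0436] ang [ 0.002  0.001 -0.005] rows 0.8 | tcp [0.5656 0.1443 0.1219] yaw 10.4 q7 0.21 F [ 0.6  0.4 -5.7]
```

```bash
python3 -m jog '{"xyz":[[0,-0.001,0.02],[0,-0.001,0.034],[0,-0.001,0.04],[0,-0.001,0.043],[0,-0.001,0.0445],[0,-0.001,0.0445],[0,-0.001,0.0445]],"angular":[[0,0,0],[0,0,0],[0,0,0],[0,0,0],[0,0,0],[0,0,0],[0,0,0]],"gripper":[0,0,0,0,0,0,0]}';python3 go.py .578 .164 .087 10.5
```

```text
t: 22.07
tcp_pos: [0.5647, 0.1454, 0.087]
eef_rot: [2.009, 2.414, 0.003]
force: [-4.1, -0.3, 6.5]
gripper_width: 0.0132
grip_force: 63.6
xyz [ 0.0198  0.0206 -0.    ] ang [ 0.003 -0.001 -0.001] rows 0.5 | tcp [0.5647 0.1454 0.087 ] yaw 10.5 q7 0.24 F [-4.1 -0.3  6.5]
```

```bash
python3 -m jog '{"xyz":[[0.002,0.006,0],[0.005,0.012,0],[0.008,0.018,0],[0.01,0.021,0],[0.01,0.022,0],[0.01,0.022,0]],"angular":[[0,0,0],[0,0,0],[0,0,0],[0,0,0],[0,0,0],[0,0,0]],"gripper":[0,0,0,0,0,0]}';python3 go.py .578 .164 .087 10.5
```

```text
t: 22.57
tcp_pos: [0.5777, 0.1537, 0.087]
eef_rot: [-2.01, -2.412, 0.007]
force: [-17.0, -8.8, 22.5]
gripper_width: 0.0132
grip_force: 66.0
xyz [0.0126 0.0027 0.    ] ang [-0.009  0.002 -0.004] rows 0.2 | tcp [0.5777 0.1537 0.087 ] yaw 10.4 q7 0.22 F [-17.   -8.8  22.5]
```

```bash
python3 -m jog '{"xyz":[[0.003,0,-0.0005],[0.007,0,-0.0005],[0.01,0,-0.0005],[0.012,0,-0.0005],[0.013,0,-0.0005],[0.014,0,-0.0005],[0.014,0,-0.0005]],"angular":[[0,0,0],[0,0,0],[0,0,0],[0,0,0],[0,0,0],[0,0,0],[0,0,0]],"gripper":[0,0,0,0,0,0,0]}';python3 go.py .578 .164 .087 10.5
```

```text
t: 23.15
tcp_pos: [0.5759, 0.1635, 0.0871]
eef_rot: [-2.012, -2.412, 0.009]
force: [-14.2, -13.1, 17.1]
gripper_width: 0.0133
grip_force: 65.5
xyz [0.0002 0.0028 0.0001] ang [-0.009  0.005 -0.006] rows 0.1 | tcp [0.5759 0.1635 0.0871] yaw 10.3 q7 0.2 F [-14.2 -13.1  17.1]
```

```bash
python3 -m jog '{"xyz":[[0.002,0,-0.0005],[0.004,0,-0.0005],[0.005,0,-0.0005],[0.005,0,-0.0005]],"angular":[[0,0,0],[0,0,0],[0,0,0],[0,0,0]],"gripper":[0,0,0,0]}';python3 go.py .578 .164 .087 10.5
python3 - <<'E'
from h import *
im,K,V=cam("top");cv2.imwrite("pics/t3.png",cv2.resize(im[170:310,160:290],None,fx=4,fy=4,interpolation=cv2.INTER_CUBIC))
im,K,V=cam("side");o=cv2.resize(im[140:240,190:310],None,fx=4,fy=4,interpolation=cv2.INTER_CUBIC);cv2.imwrite("pics/s3.png",o)
E
```

```text
t: 23.48
tcp_pos: [0.5755, 0.1656, 0.0873]
eef_rot: [2.013, 2.411, -0.011]
force: [-12.5, -18.6, 15.3]
gripper_width: 0.0133
grip_force: 64.9
xyz [-0.0026  0.0027  0.0004] ang [-0.009  0.01  -0.008] rows 0.1 | tcp [0.5755 0.1656 0.0873] yaw 10.3 q7 0.2 F [-12.5 -18.6  15.3]
```

View pics/s3.png

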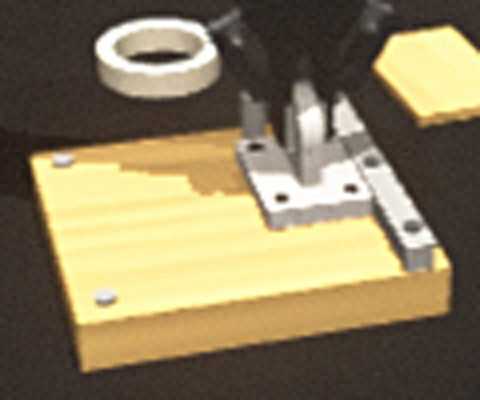

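The side view shows the bracket on the fixture by the rail, its left corner close to the pin at crop (253,115). I'll press further in y and check that the motion stops.

```bash
python3 -m jog '{"xyz":[[0.002,0.0005,-0.0005],[0.004,0.001,-0.0005],[0.004,0.001,-0.0005],[0.004,0.001,-0.0005],[0.004,0.001,-0.0005]],"angular":[[0,0,0],[0,0,0],[0,0,0],[0,0,0],[0,0,0]],"gripper":[0,0,0,0,0]}';python3 go.py .578 .164 .087 10.5
```

```text
t: 24.0
tcp_pos: [0.5755, 0.1662, 0.0877]
eef_rot: [2.015, 2.408, -0.015]
force: [-12.5, -25.6, 16.5]
gripper_width: 0.013
grip_force: 65.2
xyz [-0.0033  0.0026  0.0008] ang [-0.011  0.015 -0.011] rows 0.1 | tcp [0.5755 0.1662 0.0877] yaw 10.2 q7 0.19 F [-12.5 -25.6  16.5]
```

```bash
python3 -m jog '{"xyz":[[0,0.001,0],[0,0.002,0],[0,0.003,0.0003],[0,0.003,0.0003],[0,0.003,0.0003],[0,0.003,0.0003],[0,0.003,0.0003],[0,0.003,0.0003]],"angular":[[0,0,0],[0,0,0],[0,0,0],[0,0,0],[0,0,0],[0,0,0],[0,0,0],[0,0,0]],"gripper":[0,0,0,0,0,0,0,0]}';python3 go.py .578 .164 .087 10.5
python3 - <<'E'
from h import *
im,K,V=cam("top");a=cv2.resize(im[185:250,180:260],None,fx=5,fy=5,interpolation=cv2.INTER_CUBIC)
w,_,_=cam("wrist");o=np.zeros((420,800,3),np.uint8);o[:325,:400]=a;o[:,400:]=w[:,80:480];cv2.imwrite("pics/f.png",o)
E
```

```text
t: 24.67
tcp_pos: [0.5757, 0.1661, 0.0875]
eef_rot: [-2.016, -2.408, 0.02]
force: [-20.7, -27.2, 25.7]
gripper_width: 0.0133
grip_force: 66.4
xyz [-0.0031  0.0024  0.0007] ang [-0.019  0.014 -0.012] rows 0.1 | tcp [0.5757 0.1661 0.0875] yaw 10.1 q7 0.19 F [-20.7 -27.2  25.7]
```

View pics/f.png

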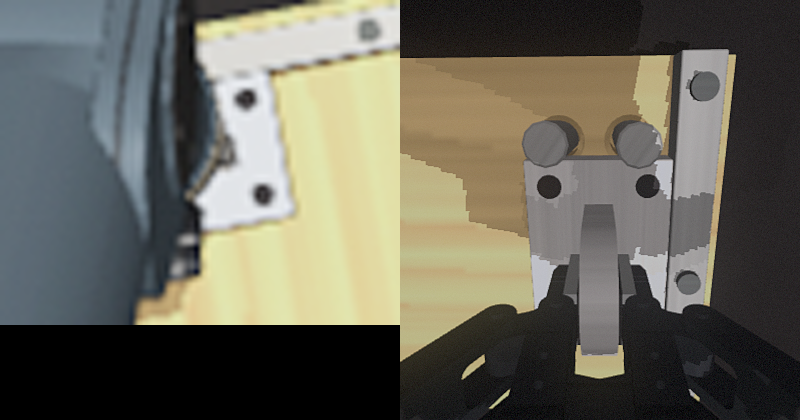

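The wrist view shows the bracket's short edge touching both seated pins and its long edge against the rail. The force is about 25 N into the rail and 23 N into the pins, with almost no further motion. Handing in.

```bash
python3 -c "
from cell import env
print(env.observe()['force']);print(env.hand_in())"
```

```text
[-21.21009256 -26.29128292  25.89611546]
the job is handed in; nothing more can be done
None
```

I handed the job in with both pins fully down in the fixture's holes and the bracket still gripped and pressed against the rail (about 25 N) and the pins (about 23 N), at about 25 s of the 72 s allowed; no verdict came back.

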